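# Gauge a dosing cartridge and load the matching bay

## Task

Lift the violet-capped dosing cartridge out of the hanging stand and set it down on the aluminium tread of the step gauge to feel how long it is. Then lower it, without dropping it, upright into the bay of the loader tray that suits its length (green for short, yellow for middle, red for long), so that its flange ends at the loading level, and let go. Leave the blue-capped spare cartridge, the bottle, the beaker and the jar alone.

Things in the scene. Friction and masses are not known exactly. Their poses are not given: they have to be found in the camera images.
- cartridge: Violet-capped cartridge, about 130 g, hanging upright by its flange in the stand. Origin: centre of the underside of its white flange (52 mm diameter, 4 mm thick); z up its axis. Below: clear barrel, 32 mm diameter, 52 mm long, with a stiff piston (100 N does not move it) sticking out. The piston's flat sole, 30 mm diameter, lies 60 to 102 mm below the origin: this length differs every time.
- cartridge_cap (a point): Middle of the violet cap, 22 mm above cartridge on its axis. The cap is a ribbed cylinder, 36 mm diameter (39 over the ribs), from 4 to 40 mm above the flange's underside: grip it here from above.
- spare: The blue-capped spare cartridge, same shape, of some other length; it hangs in the stand's other opening and stays there.
- stand: Fixed hanging stand, 184 (x) x 84 (y) x 125 mm high, white top, grey skirts that hide what hangs inside. Origin: centre of its underside. Two 40 mm square openings at x = -46 and +46 mm, y = 0; the flanges rest on the top, 125 mm above the table. Lift a cartridge straight up until its sole clears the top. Which opening holds which cartridge varies.
- gauge: Fixed step gauge, base 125 x 90 mm, origin under it. At x = -35 mm a row of three columns along y, 74 mm wide, 18 thick: green 94, yellow 108, red 122 mm above the table. With the cartridge on the tread, the lowest column that reaches its flange's underside names the bay: length 60-74 mm green, 74-88 yellow, 88-102 red (on a border either will do).
- gauge_tread (a point): Centre of the top of the gauge's aluminium tread, a flat square 64 x 64 mm, 20 mm above the table; the faces of the columns are 56 mm from it, towards the gauge's -x.
- loader: Fixed white loader tray, 100 (x) x 270 (y) mm plate, 6 mm thick, carrying the three bays in a row along its y, 82 mm apart, in any order. Origin: centre of its underside. Loading level: underside of the cartridge's flange 105 mm above the table.
- bay_green_floor (a point): Centre of the floor of the green bay (for short cartridges), 38 mm above the table. Each bay is a fixed square open-topped box, 44 x 44 mm inside, walls 6 mm, rim 65 mm above the table; axes parallel to the loader's.
- bay_yellow_floor (a point): Centre of the floor of the yellow bay (middle), 24 mm above the table; otherwise like the green one.
- bay_red_floor (a point): Centre of the floor of the red bay (long), 10 mm above the table; otherwise like the green one.
- bottle: White bottle with a blue cap, 64 mm diameter, 150 mm high, standing beyond the task's things. Origin: centre of its underside.
- beaker: Glass beaker, 72 mm diameter, 80 mm high, standing beyond the task's things. Origin: centre of its underside.
- jar: Amber jar with a white lid, 48 mm diameter, 55 mm high, standing on the robot's side of the gauge and the loader. Origin: centre of its underside.
Not all that is in view belongs to the job. What is shaped like the cartridge but orange is not meant.

How it is judged:
On the way:
1. the cartridge's sole rests upright on the gauge tread (at least 0.3 N, within 20 mm of its centre) for 0.2 s (contact force between cartridge and gauge above 0.3 N and horizontal distance between cartridge and gauge_tread below 0.02 m and angle between cartridge's own z axis and vertical below 0.15 rad and height (world z) of cartridge below 0.13 m), for 0.2 s.
At the end, for the whole second after the job is handed in: The cartridge stands released and at rest in a bay, within 15 mm of its centre, tilted under 0.12 rad, flange underside 95 to 115 mm above the table (level 105 mm), as only the right colour gives (either neighbour if its length is within 3 mm of a border) ((horizontal distance between cartridge and bay_green_floor below 0.015 m or horizontal distance between cartridge and bay_yellow_floor below 0.015 m or horizontal distance between cartridge and bay_red_floor below 0.015 m) and height (world z) of cartridge between 0.095 and 0.115 m and angle between cartridge's own z axis and vertical below 0.12 rad and linear speed of cartridge below 0.02 m/s); the robot touches nothing.
It fails at once if the cartridge dropped (falling faster than 0.6 m/s, out of the fingers) (linear speed of cartridge above 0.6 m/s and contact force between the fingers and cartridge below 0.05 N).
It fails at once if the spare cartridge moved more than 30 mm (distance of spare from where it was at the start of the episode above 0.03 m).
It fails at once if the bottle, beaker or jar moved more than 30 mm (distance of any of bottle, beaker, jar from where it was at the start of the episode above 0.03 m).
It also fails if it takes over 43 s, if anything falls off the work surface, if the arm or the gripper's body presses on something with over 40 N, if the wrist force passes 120 N, or if a joint passes its speed limit or range.

## Robot

A 6-joint arm with a two-finger parallel gripper is mounted at the origin on the work surface. World frame = base frame: x ahead of the robot, y to its left, z up, the work surface at z = 0. Lengths are in m, angles in rad, forces in N, time in s.
With the tool pointing down it reaches from about 0.425 to 0.95 m from the base axis. Payload 3.5 kg.
Tool frame: the origin (TCP) lies between the finger pads; the fingertips stand 19 mm ahead of it and the grasp point (between the pads) is the TCP (ctrl.nose_length is the distance from the TCP to the fingertips, in m); z points along the fingers, y is the line along which they close (so a half turn about z gives the same grasp; the last joint's range is limited). The gripper opens to 85 mm and grips with 20 to 120 N. Pads are 22 mm wide; open, the fingers measure 114 mm over their backs; the gripper's body (76 mm by 85 mm) begins 54 mm behind the grasp point. The pads swing forward as they close: fully open they stand 13 mm farther back than shut.
Start: joints at [1.004, 0.286, 1.577, -0, 1.279, -0.15], TCP at [0.273, 0.617, 0.25] pointing down, gripper open.
Joint ranges: [-2.77, 2.77], [-0.9, 2.22], [0.21, 2.48], [-1.53, 4.67], [0.24, 2.81], [-2.84, 2.84]. Speed limits (rad/s): [2.79, 2.79, 3.14, 3.14, 3.14, 3.14].

## Interface

Orientations are given as a unit quaternion [x, y, z, w].
In Python, from plant import ctrl gives the robot as it stands.
- The arm moves only by the tool apply_moves, never from a script. Its argument "series" is a list of rows, each a list of 6 numbers: the shift along the world's x, y, z scaled (see below), then the turn, a rotation vector about the world's x, y, z scaled (see below). A call has 1 to 20 rows; each row is the pose to reach, as a shift and turn from the pose commanded when the call began; what a row does not reach only later rows make up. The controller multiplies each number of a shift by 0.8 m and each number of a turn by 45 degrees. A row lasts 1/8 s, in which the tool goes at most 62.5 mm and 10.7 degrees, less where a joint would pass 70% of its speed; a pose out of reach is approached as far as the arm can. A call with a number of a shift or a turn outside -1 to 1 is refused whole. A call with a gripper value outside its range is refused whole. "jaw" is the opening, from 0 (shut) to 1 (fully open), set as the call begins (left out, the last holds). The fingers move at their own pace and stop on an object; "squeeze" is the grip in N (left out, the last holds). Time passes only in rows, so rows that repeat a pose let the fingers close. It gives the time, the measured TCP pose, the force, the opening and the grip force at its end, in the units of the state.
- ctrl.get_state(): the state, without advancing time (a new reading comes with each control period).
- ctrl.read_camera(name): name is "scene" or "top" or "wrist"; returns the picture (400x640x3 uint8, red, green, blue); there is no depth.
- ctrl.get_calibration(name): a dict with "fx", "fy", "cx", "cy" (pixels), "xyz" and "orientation" of the camera in the world; the wrist camera has in their place "hand_eye" (4x4, takes a point from camera to tool coordinates, whose origin is the TCP and whose axes are the flange's). Camera axes: x right, y up, looking along -z (the intrinsics and any distortion apply to the point x, -y, -z); pixel columns grow to the right and rows downward; lengths in m; the calibration is good to about 2 mm. The wrist camera is an equidistant fisheye: a pixel r from the principal point sees the ray r / f radians off the axis. A picture is of the moment at which its call begins: read the wrist's pose just before it. get_calibration takes no time and is no camera call.
- ctrl.sign_off(): hands the job in; it is judged then, once.
Trained networks look in the newest picture that a camera, given by its name, has taken for a name from the list of things; names that differ only in an ending like _2 or _b are one class to them, and where a whole thing is asked for, a point or a joint stands for the part that bears it (a point fixed in the world has none). Each returns a list of dicts, best first, with "p" (0 to 1); they miss things now and then, are a little off and sometimes report something else, mostly with a low value. They report only what shows in the picture. A call takes as long as a camera call. They do not tell look-alikes from the thing itself.
- ctrl.boxes_of(thing, camera): "xy" ([column, row] as shares, 0 to 1, of the picture: columns of its width, rows of its height, amid what is visible of it).
- ctrl.silhouettes(thing, camera): "pixels" (400x640 bool, what is visible of it) and "xy" ([column, row] as shares, 0 to 1, of the picture: columns of its width, rows of its height, amid what is visible of it).
The state is a dict: "time": time; "qpos": joint angles; "dq": joint speeds; "joint_efforts": joint torques, N m; "eef_pos": TCP position; "tcp_rot": TCP orientation; "contact_force": force on the tool from outside, world axes, zero at the start; "wrist_torque": the same for the moment, N m; "opening": opening from 0.0 (shut) to 1.0 (fully open); "finger_force": force on a finger pad.
Only numpy, scipy, OpenCV 4.12 (cv2) and the standard library are available. Lean on these libraries where they do the work, as an engineer would, in place of code of your own. Each camera call takes 0.05 s, during which the arm holds its last target. There are 200 camera calls.

## Working session

There is one attempt and no reset: what is moved stays moved. The work goes in short steps, Python scripts to look and compute and a tool call to move; the robot and the scene stay as the last step left them, time stands still between calls to the robot, and variables do not carry over. Pictures are saved under pics/ and viewed, at most 10 in all, crops included, and the job is handed in when it is done.

Besides the shell and the picture viewer there is one more tool, called by a JSON object that holds its "api" and its "payload", one argument or row to a line. apply_moves: Moves the arm, as the interface text tells. Shifts and turns lie within -1 to 1; 1 stands for 0.8 m of shift or 45 degrees of turn. Its arguments: {"type":"object","properties":{"series":{"type":"array"},"jaw":{"type":"number"},"squeeze":{"type":"number"}},"required":["series"]}

```bash
mkdir -p pics; ls; cat > h.py <<'E'
import numpy as np, cv2
from scipy.spatial.transform import Rotation as R
from plant import ctrl
def ray(cam,u,v,st=None):
    c=ctrl.get_calibration(cam)
    if cam=='wrist':
        st=st or ctrl.get_state()
        dx,dy=(u-c['cx'])/c['fx'],(v-c['cy'])/c['fy']; t=np.hypot(dx,dy)
        k=np.sin(t)/max(t,1e-9); d=np.array([dx*k,-dy*k,-np.cos(t)])
        H=np.array(c['hand_eye']); Rt=R.from_quat(st['tcp_rot']).as_matrix()
        return Rt@H[:3,3]+st['eef_pos'], Rt@H[:3,:3]@d
    d=np.array([(u-c['cx'])/c['fx'],-(v-c['cy'])/c['fy'],-1])
    return np.array(c['xyz']), R.from_quat(c['orientation']).as_matrix()@d
def atz(o,d,z): return o+d*(z-o[2])/d[2]
def tri(rs):
    A=np.zeros((3,3));b=np.zeros(3)
    for o,d in rs:
        d=d/np.linalg.norm(d);P=np.eye(3)-np.outer(d,d);A+=P;b+=P@o
    p=np.linalg.solve(A,b)
    return p,[round(float(np.linalg.norm((np.eye(3)-np.outer(d,d)/(d@d))@(p-o))),4) for o,d in rs]
def save(n,im): cv2.imwrite(f'pics/{n}.png',im[:,:,::-1])
E
python3 - <<'E'
from h import *
np.set_printoptions(precision=4,suppress=True)
for c in ['scene','top','wrist']:
    print(c,ctrl.get_calibration(c))
    save(c+'0',ctrl.read_camera(c))
    for t in ['cartridge','cartridge_cap','spare','stand','gauge','gauge_tread','loader','bay_green_floor','bay_yellow_floor','bay_red_floor','jar','bottle','beaker']:
        if c=='wrist' and t not in('cartridge','spare','stand'): continue
        r=ctrl.boxes_of(t,c)
        print(t,[(round(x['p'],2),round(x['xy'][0]*640,1),round(x['xy'][1]*400,1)) for x in r[:4]])
print(ctrl.get_state())
E
```

```text
pics
scene {'fx': 405.0405562698707, 'fy': 405.0405562698707, 'cx': 314.8153555401703, 'cy': 204.16811677469198, 'xyz': array([1.1421, 0.531 , 0.9162]), 'orientation': array([0.1483, 0.3538, 0.8541, 0.3513])}
cartridge [(0.6, 247.7, 158.0), (0.6, 227.0, 159.8)]
cartridge_cap [(0.69, 250.0, 155.0), (0.56, 226.3, 162.8)]
spare [(0.75, 269.9, 140.9), (0.55, 254.9, 234.1)]
stand [(0.94, 259.2, 172.8)]
gauge [(0.77, 315.7, 222.2)]
gauge_tread [(0.82, 317.1, 224.2)]
loader [(0.7, 414.8, 296.4), (0.3, 271.0, 140.4)]
bay_green_floor [(0.83, 435.0, 295.0)]
bay_yellow_floor [(0.84, 378.5, 263.0)]
bay_red_floor [(0.96, 407.4, 278.4), (0.34, 378.6, 214.8)]
jar [(0.53, 378.0, 212.6)]
bottle [(0.56, 264.4, 265.7)]
beaker [(0.96, 253.7, 233.8), (0.46, 265.7, 268.4)]
top {'fx': 364.28902836204634, 'fy': 364.28902836204634, 'cx': 315.8818547042003, 'cy': 209.09804685904663, 'xyz': array([ 0.411 , -0.0314,  1.1329]), 'orientation': array([-0.0551,  0.0633,  0.7052, -0.704 ])}
cartridge [(0.75, 438.3, 206.2)]
cartridge_cap [(0.78, 441.6, 207.3), (0.68, 279.7, 270.2), (0.56, 414.6, 205.3), (0.33, 318.4,
[... 558 characters left out ...]
0.2894,  0.0741],
       [ 1.    , -0.0001,  0.0017,  0.0003],
       [ 0.0017,  0.2894, -0.9572, -0.1242],
       [ 0.    ,  0.    ,  0.    ,  1.    ]])}
cartridge []
spare []
stand [(0.74, 43.4, 383.5)]
{'time': 1.6, 'qpos': array([ 1.004 ,  0.2863,  1.5767, -0.    ,  1.2786, -0.15  ]), 'dq': array([-0.0003,  0.0004, -0.0017,  0.0006, -0.0004,  0.001 ]), 'joint_efforts': array([ -0.0004, -40.5951, -29.2931,  -0.0002,   0.0006,   0.    ]), 'eef_pos': array([0.2732, 0.6172, 0.2503]), 'tcp_rot': array([ 0.2069,  0.9784, -0.    ,  0.    ]), 'contact_force': array([ 0.971 , -0.0082,  0.2225]), 'wrist_torque': array([-0.0021, -0.0008, -0.0198]), 'finger_force': 0.0, 'opening': 1.002986066028965}
```

```bash
python3 - <<'E'
import cv2,numpy as np
a=cv2.imread('pics/scene0.png')[100:350,180:500];b=cv2.imread('pics/top0.png')[120:300,150:490]
cv2.imwrite('pics/sc.png',cv2.resize(a,None,fx=2.4,fy=2.4,interpolation=cv2.INTER_CUBIC))
cv2.imwrite('pics/tp.png',cv2.resize(b,None,fx=2.35,fy=2.35,interpolation=cv2.INTER_CUBIC))
E
```

```text
(no output)
```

View pics/sc.png

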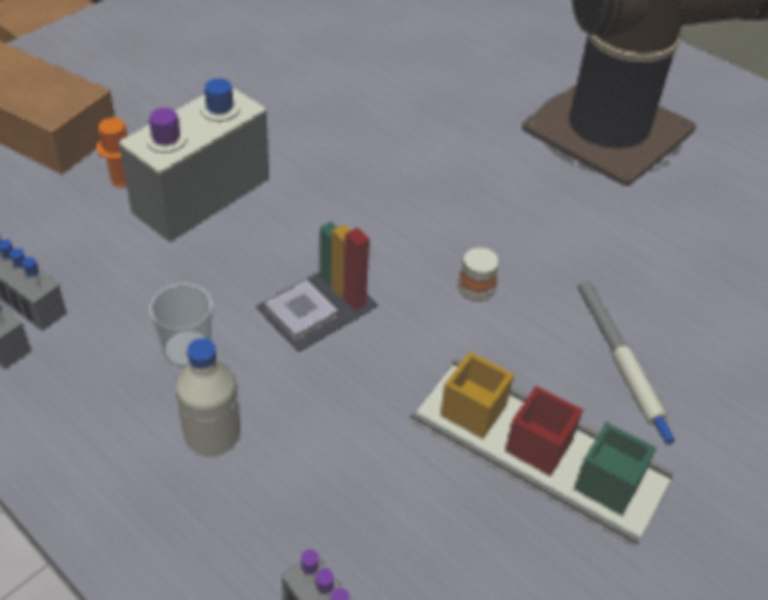

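View pics/tp.png

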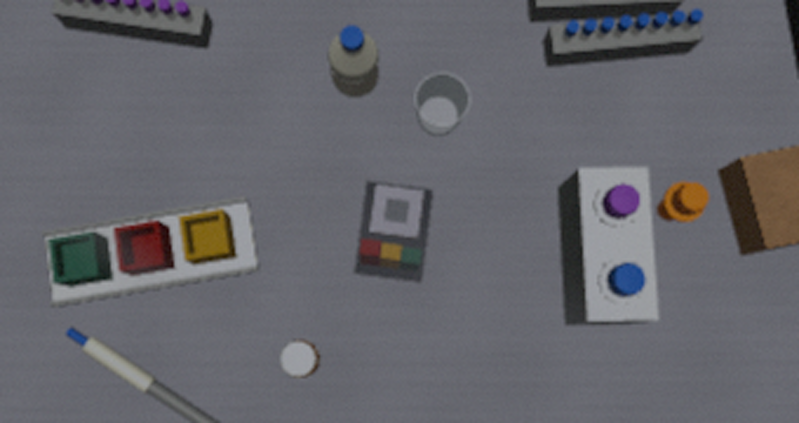

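```bash
python3 - <<'E'
from h import *
np.set_printoptions(precision=4,suppress=True)
P={'violet':((248.8,152.9),(414.7,205.1)),'blue':((271,140),(416.4,238.7)),'orange':((227,160),(443,205)),
'tread':((180+300/2.4,100+306/2.4),(150+397/2.35,120+210/2.35)),
'yrim':((180+478/2.4,100+380/2.4),(150+207/2.35,120+236/2.35)),
'rrim':((180+545/2.4,100+415/2.4),(150+144/2.35,120+246/2.35)),
'grim':((180+619/2.4,100+452/2.4),(150+80/2.35,120+257/2.35)),
'jar':((180+481/2.4,100+260/2.4),(150+298/2.35,120+358/2.35)),
'bottlecap':((180+202/2.4,100+345/2.4),(150+352/2.35,120+36/2.35)),}
for k,(a,b) in P.items(): print(k,*tri([ray('scene',*a),ray('top',*b)]))
for z,pts in {'stand .125':[(.125,580,168),(.125,648,168),(.125,588,320),(.125,657,319)],'loader':[(.006,46,235),(.006,247,202),(.006,258,270),(.006,55,302)],'gauge':[(.01,370,182),(.01,432,190),(.01,356,272),(.01,421,282)]}.items():
  for p in pts: print(z,p,atz(*ray('top',150+p[1]/2.35,120+p[2]/2.35),p[0]))
E
```

```text
violet [ 0.5864 -0.3126  0.1518] [0.0023, 0.0023]
blue [ 0.495  -0.3135  0.1527] [0.001, 0.001]
orange [ 0.6021 -0.4214  0.0704] [0.0012, 0.0012]
tread [ 0.5973 -0.0533  0.024 ] [0.0009, 0.0009]
yrim [0.5576 0.1873 0.0626] [0.0015, 0.0015]
rrim [0.5444 0.2663 0.0633] [0.0024, 0.0024]
grim [0.5299 0.3465 0.0644] [0.0039, 0.0039]
jar [0.4059 0.071  0.0581] [0.0015, 0.0015]
bottlecap [0.7857 0.0025 0.1575] [0.0011, 0.0011]
stand .125 (0.125, 580, 168) [ 0.6321 -0.2731  0.125 ]
stand .125 (0.125, 648, 168) [ 0.6321 -0.3555  0.125 ]
stand .125 (0.125, 588, 320) [ 0.45   -0.2752  0.125 ]
stand .125 (0.125, 657, 319) [ 0.451  -0.3564  0.125 ]
loader (0.006, 46, 235) [0.5678 0.41   0.006 ]
loader (0.006, 247, 202) [0.6119 0.1458 0.006 ]
loader (0.006, 258, 270) [0.5209 0.1291 0.006 ]
loader (0.006, 55, 302) [0.4795 0.3926 0.006 ]
gauge (0.01, 370, 182) [ 0.6383 -0.0183  0.01  ]
gauge (0.01, 432, 190) [ 0.6273 -0.1012  0.01  ]
gauge (0.01, 356, 272) [ 0.5177 -0.0001  0.01  ]
gauge (0.01, 421, 282) [ 0.5044 -0.0854  0.01  ]
```

{"api": "apply_moves", "payload": {
  "series": [
    [0.2, -0.7, 0, 0, 0, 0.53],
    [0.2, -0.7, 0, 0, 0, 0.53],
    [0.2, -0.7, 0, 0, 0, 0.53],
    [0.2, -0.7, 0, 0, 0, 0.53],
    [0.2, -0.7, 0, 0, 0, 0.53],
    [0.2, -0.7, 0, 0, 0, 0.53],
    [0.2, -0.7, 0, 0, 0, 0.53],
    [0.2, -0.7, 0, 0, 0, 0.53],
    [0.2, -0.7, 0, 0, 0, 0.53],
    [0.2, -0.7, 0, 0, 0, 0.53]
  ],
  "jaw": 1
}}

```text
time: 2.85
eef_pos: [0.4338, 0.0542, 0.2508]
tcp_rot: [0.003, 1.0, -0.0, 0.001]
contact_force: [0.5, 0.9, -0.3]
opening: 1.0
finger_force: 0.0
```

{"api": "apply_moves", "payload": {
  "series": [
    [0.19, -0.46, 0, 0, 0, 0],
    [0.19, -0.46, 0, 0, 0, 0],
    [0.19, -0.46, 0, 0, 0, 0],
    [0.19, -0.46, 0, 0, 0, 0],
    [0.19, -0.46, 0, 0, 0, 0],
    [0.19, -0.46, 0, 0, 0, 0],
    [0.19, -0.46, 0, 0, 0, 0],
    [0.19, -0.46, 0, 0, 0, 0]
  ]
}}

```text
time: 3.85
eef_pos: [0.5852, -0.3124, 0.2498]
tcp_rot: [0.001, 1.0, 0.0, -0.0]
contact_force: [0.4, 1.4, 0.7]
opening: 0.998
finger_force: 0.0
```

```bash
python3 - <<'E'
from h import *
np.set_printoptions(precision=4,suppress=True)
st=ctrl.get_state();im=ctrl.read_camera('wrist');save('w1',im)
print(st['eef_pos'],st['tcp_rot'])
hsv=cv2.cvtColor(im,cv2.COLOR_RGB2HSV)
for t in ('cartridge','spare'):
    print(t,[(round(x['p'],2),x['xy'][0]*640,x['xy'][1]*400) for x in ctrl.silhouettes(t,'wrist')[:3]])
m=cv2.inRange(hsv,(130,70,30),(160,255,255))
n,l,s,c=cv2.connectedComponentsWithStats(m);
for i in range(1,n):
    if s[i,4]>200: print(s[i],c[i],atz(*ray('wrist',*c[i],st),.152))
cv2.imwrite('pics/w1c.png',cv2.resize(im[:,:,::-1],(800,500)))
E
```

```text
[ 0.5852 -0.3124  0.2498] [ 0.0013  1.      0.0002 -0.0003]
cartridge [(0.83, 220.672, 195.2), (0.72, 318.20799999999997, 201.28)]
spare [(0.67, 313.984, 85.28)]
[ 292  186   51   50 1888] [316.8263 210.7918] [ 0.5875 -0.3156  0.152 ]
[600 314  40  18 366] [619.9126 322.735 ] [0.778  0.1461 0.152 ]
```

View pics/w1c.png

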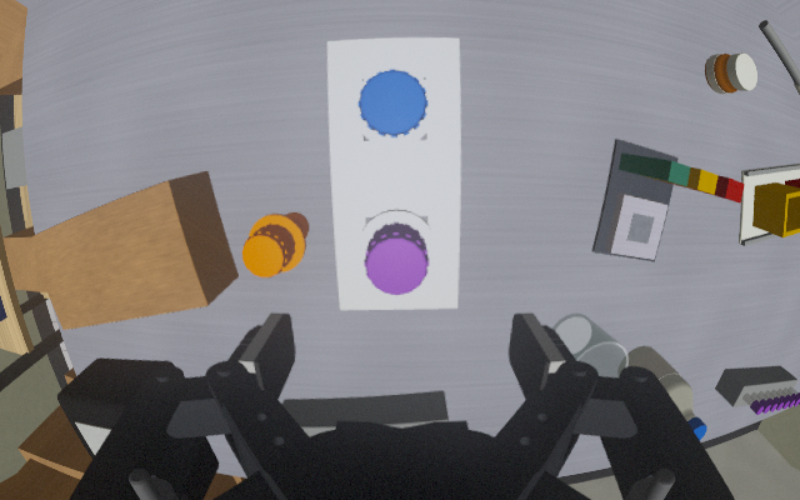

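```bash
python3 - <<'E'
from h import *
np.set_printoptions(precision=4,suppress=True)
st=ctrl.get_state();im=cv2.imread('pics/w1.png')
hsv=cv2.cvtColor(im,cv2.COLOR_BGR2HSV)
for nm,lo,hi in (('v',(130,70,130),(160,255,255)),('b',(100,120,130),(125,255,255))):
    m=cv2.inRange(hsv,lo,hi);n,l,s,c=cv2.connectedComponentsWithStats(m)
    for i in range(1,n):
        if s[i,4]>800:
            q=np.array(s[i,:2])+s[i,2:4]/2-.5
            print(nm,s[i],c[i],atz(*ray('wrist',*c[i],st),.165),atz(*ray('wrist',*q,st),.165))
S=[(340,310),(458,308),(328,41),(460,38)]
for u,v in S: print(atz(*ray('wrist',u/1.25,v/1.25,st),.125))
E
```

```text
v [ 292  190   51   46 1788] [316.7925 211.8971] [ 0.5837 -0.3127  0.165 ] [ 0.5842 -0.3125  0.165 ]
b [ 287   56   55   53 2137] [313.9747  81.7174] [ 0.4929 -0.3143  0.165 ] [ 0.4931 -0.3143  0.165 ]
[ 0.6322 -0.3538  0.125 ]
[ 0.6305 -0.269   0.125 ]
[ 0.4472 -0.3565  0.125 ]
[ 0.4458 -0.2722  0.125 ]
```

{"api": "apply_moves", "payload": {
  "series": [
    [0, 0, -0.05, 0, 0, 0],
    [0, 0, -0.09, 0, 0, 0],
    [0, 0, -0.115, 0, 0, 0],
    [0, 0, -0.1225, 0, 0, 0],
    [0, 0, -0.1225, 0, 0, 0]
  ]
}}

```text
time: 4.62
eef_pos: [0.5856, -0.3107, 0.1531]
tcp_rot: [0.0, 1.0, -0.0, 0.0]
contact_force: [0.3, 0.3, 1.0]
opening: 0.999
finger_force: 0.0
```

{"api": "apply_moves", "payload": {
  "series": [
    [0, 0, 0, 0, 0, 0],
    [0, 0, 0, 0, 0, 0],
    [0, 0, 0, 0, 0, 0],
    [0, 0, 0, 0, 0, 0],
    [0, 0, 0, 0, 0, 0],
    [0, 0, 0, 0, 0, 0]
  ],
  "jaw": 0,
  "squeeze": 45
}}

```text
time: 5.38
eef_pos: [0.5858, -0.3115, 0.1536]
tcp_rot: [0.0, 1.0, -0.001, 0.001]
contact_force: [-0.4, -1.6, 5.7]
opening: 0.412
finger_force: 45.2
```

{"api": "apply_moves", "payload": {
  "series": [
    [0, 0, 0.01, 0, 0, 0],
    [0, 0, 0.05, 0, 0, 0],
    [0, 0, 0.1, 0, 0, 0],
    [0, 0, 0.15, 0, 0, 0],
    [0, 0, 0.17, 0, 0, 0],
    [0, 0, 0.17, 0, 0, 0],
    [0, 0, 0.17, 0, 0, 0]
  ]
}}

```text
time: 6.25
eef_pos: [0.5844, -0.31, 0.2854]
tcp_rot: [0.0, 1.0, 0.002, -0.002]
contact_force: [-0.7, 0.6, -0.6]
opening: 0.41
finger_force: 46.8
```

```bash
python3 - <<'E'
from h import *
st=ctrl.get_state();print(st['eef_pos'],st['contact_force'],st['opening'])
im=ctrl.read_camera('scene');save('s2',im)
w=ctrl.read_camera('wrist');save('w2',w)
a=cv2.resize(im[60:220,190:350],(600,600),interpolation=cv2.INTER_CUBIC)
cv2.imwrite('pics/s2c.png',a[:,:,::-1])
E
```

```text
[ 0.58438968 -0.30998895  0.28536437] [-0.69692824  0.59137029 -0.64645029] 0.41024416659928126
```

View pics/s2c.png

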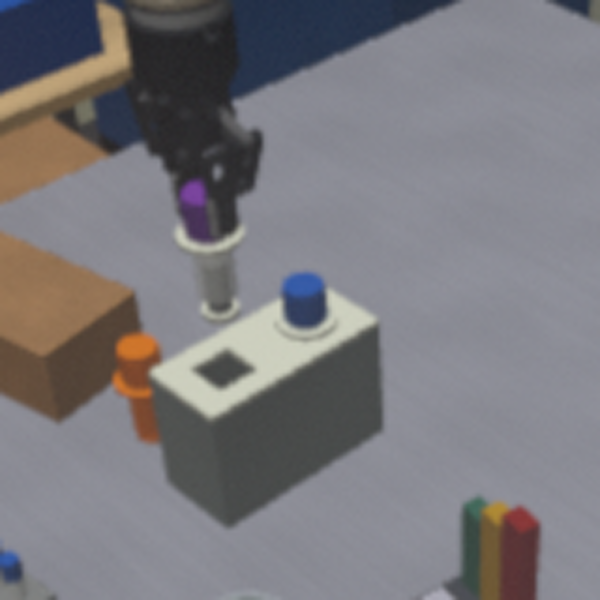

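{"api": "apply_moves", "payload": {
  "series": [
    [0, 0.03, 0, 0, 0, 0],
    [0.005, 0.08, 0, 0, 0, 0],
    [0.01, 0.14, 0, 0, 0, 0],
    [0.015, 0.2, 0, 0, 0, 0],
    [0.019, 0.26, 0, 0, 0, 0],
    [0.019, 0.3, 0, 0, 0, 0],
    [0.019, 0.32, 0, 0, 0, 0],
    [0.019, 0.32, -0.03, 0, 0, 0],
    [0.019, 0.32, -0.08, 0, 0, 0],
    [0.019, 0.32, -0.12, 0, 0, 0],
    [0.019, 0.32, -0.14, 0, 0, 0],
    [0.019, 0.32, -0.14, 0, 0, 0],
    [0.019, 0.32, -0.14, 0, 0, 0]
  ]
}}

```text
time: 7.98
eef_pos: [0.6014, -0.0551, 0.1781]
tcp_rot: [0.0, 1.0, -0.0, 0.001]
contact_force: [1.3, -0.1, -1.1]
opening: 0.406
finger_force: 46.8
```

```bash
python3 - <<'E'
from h import *
np.set_printoptions(precision=4,suppress=True)
# length estimate from lift picture
c=ctrl.get_calibration('scene')
for uv in ((246,121.9),(248.7,142.7)):
    o,d=ray('scene',*uv); h=np.linalg.norm(d[:2]); t=np.dot(np.array([.5844,-.31])-o[:2],d[:2])/h**2; print(o+t*d)
st=ctrl.get_state();print(st['eef_pos'],st['contact_force'])
im=ctrl.read_camera('scene');save('s3',im);print([ (x['p'],x['xy'][0]*640,x['xy'][1]*400) for x in ctrl.boxes_of('gauge_tread','scene')])
a=cv2.resize(im[120:270,240:400],(800,600)[:2] if 0 else (640,600),interpolation=cv2.INTER_CUBIC)
cv2.imwrite('pics/s3c.png',a[:,:,::-1])
E
```

```text
[ 0.5818 -0.3083  0.2623]
[ 0.5821 -0.3085  0.1892]
[ 0.6014 -0.0551  0.1781] [ 1.2709 -0.1222 -1.1235]
[(0.67, 315.52, 226.92000000000002), (0.38, 266.688, 268.0)]
```

View pics/s3c.png

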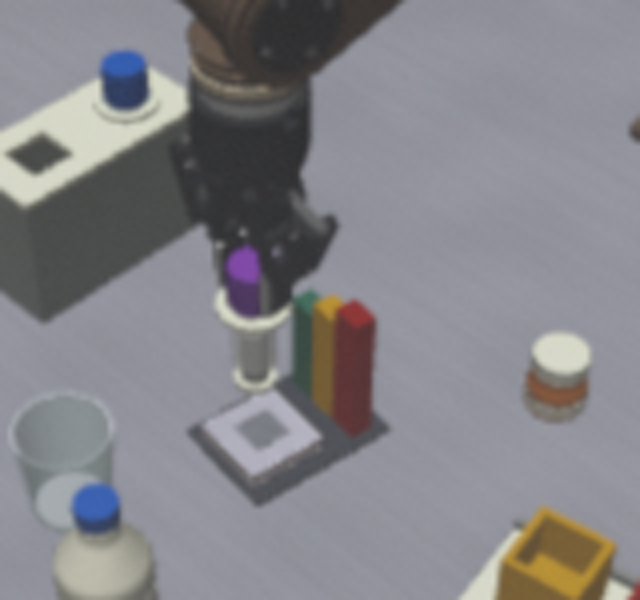

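{"api": "apply_moves", "payload": {
  "series": [
    [0, 0, -0.03, 0, 0, 0],
    [0, 0, -0.05, 0, 0, 0],
    [0, 0, -0.058, 0, 0, 0],
    [0, 0, -0.06, 0, 0, 0],
    [0, 0, -0.06, 0, 0, 0]
  ]
}}

```text
time: 8.7
eef_pos: [0.6009, -0.0549, 0.1289]
tcp_rot: [0.0, 1.0, -0.0, 0.001]
contact_force: [0.1, 0.1, -1.2]
opening: 0.41
finger_force: 46.8
```

{"api": "apply_moves", "payload": {
  "series": [
    [0, 0, -0.002, 0, 0, 0],
    [0, 0, -0.004, 0, 0, 0],
    [0, 0, -0.004, 0, 0, 0]
  ]
}}

```text
time: 9.07
eef_pos: [0.6004, -0.0548, 0.1251]
tcp_rot: [0.0, 1.0, 0.0, -0.0]
contact_force: [-1.0, -0.3, -1.6]
opening: 0.408
finger_force: 46.8
```

{"api": "apply_moves", "payload": {
  "series": [
    [0, 0, -0.002, 0, 0, 0],
    [0, 0, -0.003, 0, 0, 0],
    [0, 0, -0.003, 0, 0, 0]
  ]
}}

```text
time: 9.45
eef_pos: [0.6003, -0.0548, 0.1226]
tcp_rot: [0.0, 1.0, 0.0, -0.0]
contact_force: [-0.5, -0.6, -1.1]
opening: 0.406
finger_force: 46.8
```

{"api": "apply_moves", "payload": {
  "series": [
    [0, 0, -0.0015, 0, 0, 0],
    [0, 0, -0.0025, 0, 0, 0],
    [0, 0, -0.0025, 0, 0, 0]
  ]
}}

```text
time: 9.82
eef_pos: [0.6004, -0.0548, 0.1206]
tcp_rot: [0.0, 1.0, 0.0, -0.0]
contact_force: [0.9, -0.1, -1.0]
opening: 0.41
finger_force: 46.8
```

{"api": "apply_moves", "payload": {
  "series": [
    [0, 0, -0.0015, 0, 0, 0],
    [0, 0, -0.0025, 0, 0, 0],
    [0, 0, -0.0025, 0, 0, 0]
  ]
}}

```text
time: 10.2
eef_pos: [0.601, -0.0549, 0.1205]
tcp_rot: [0.0, 1.0, -0.0, 0.001]
contact_force: [-2.4, 1.1, 5.2]
opening: 0.407
finger_force: 47.5
```

{"api": "apply_moves", "payload": {
  "series": [
    [0, 0, -0.0005, 0, 0, 0],
    [0, 0, -0.0005, 0, 0, 0],
    [0, 0, -0.0005, 0, 0, 0],
    [0, 0, -0.0005, 0, 0, 0]
  ]
}}

```text
time: 10.7
eef_pos: [0.6011, -0.0548, 0.1205]
tcp_rot: [0.0, 1.0, -0.0, 0.001]
contact_force: [-1.8, 1.0, 6.2]
opening: 0.409
finger_force: 47.7
```

```bash
python3 - <<'E'
from h import *
np.set_printoptions(precision=4,suppress=True)
im=ctrl.read_camera('scene');save('s4',im)
st=ctrl.get_state();w=ctrl.read_camera('wrist');save('w4',w);print(st['eef_pos'],st['contact_force'])
a=cv2.resize(im[150:250,270:370],(400,400),interpolation=cv2.INTER_CUBIC)
b=cv2.resize(w[150:350,220:420],(400,400),interpolation=cv2.INTER_CUBIC)
cv2.imwrite('pics/s4c.png',np.hstack([a,b])[:,:,::-1])
# bay rims from the top picture
t=ctrl.read_camera('top')
for n in('bay_green_floor','bay_yellow_floor'):
  for cam in('top','scene'): print(n,cam,[(round(x['p'],2),x['xy'][0]*640,x['xy'][1]*400) for x in ctrl.boxes_of(n,cam)[:1]])
E
```

```text
[ 0.6011 -0.0548  0.1205] [-2.2905  0.6574  7.3927]
bay_green_floor top [(0.93, 185.40800000000002, 231.07999999999998)]
bay_green_floor scene [(0.82, 434.112, 293.12)]
bay_yellow_floor top [(0.94, 238.784, 220.67999999999998)]
bay_yellow_floor scene [(0.95, 378.688, 266.2)]
```

View pics/s4c.png

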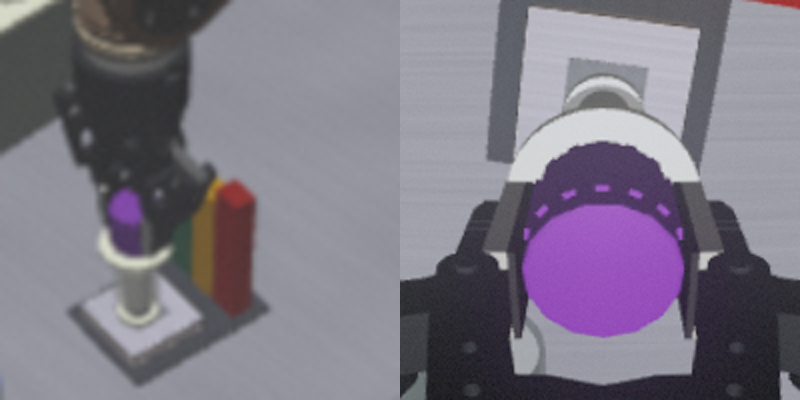

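{"api": "apply_moves", "payload": {
  "series": [
    [0, 0, 0.02, 0, 0, 0],
    [0, 0, 0.07, 0, 0, 0],
    [0, 0, 0.12, 0, 0, 0],
    [0, 0.02, 0.15, 0, 0, 0],
    [0, 0.06, 0.15, 0, 0, 0],
    [0, 0.12, 0.15, 0, 0, 0],
    [-0.03, 0.18, 0.15, 0, 0, 0],
    [-0.06, 0.24, 0.15, 0, 0, 0],
    [-0.09, 0.3, 0.15, 0, 0, 0],
    [-0.09, 0.35, 0.15, 0, 0, 0],
    [-0.09, 0.38, 0.15, 0, 0, 0],
    [-0.09, 0.38, 0.15, 0, 0, 0],
    [-0.09, 0.38, 0.15, 0, 0, 0]
  ]
}}

```text
time: 12.68
eef_pos: [0.5285, 0.2487, 0.2384]
tcp_rot: [0.0, 1.0, -0.0, 0.0]
contact_force: [0.7, -0.2, -0.8]
opening: 0.407
finger_force: 46.9
```

```bash
python3 - <<'E'
from h import *
np.set_printoptions(precision=4,suppress=True)
st=ctrl.get_state();w=ctrl.read_camera('wrist');save('w5',w);print(st['eef_pos'],st['contact_force'])
for n in('bay_green_floor','bay_red_floor'):
  for x in ctrl.silhouettes(n,'wrist')[:2]:
    u,v=x['xy'][0]*640,x['xy'][1]*400; print(n,round(x['p'],2),u,v,atz(*ray('wrist',u,v,st),.05))
cv2.imwrite('pics/w5c.png',cv2.resize(w[:,:,::-1],(800,500)))
E
```

```text
[0.5285 0.2487 0.2384] [ 0.6507 -0.2083 -0.8261]
bay_green_floor 0.87 412.928 181.0 [0.5288 0.3465 0.05  ]
bay_red_floor 0.93 349.504 179.48 [0.5277 0.278  0.05  ]
```

View pics/w5c.png

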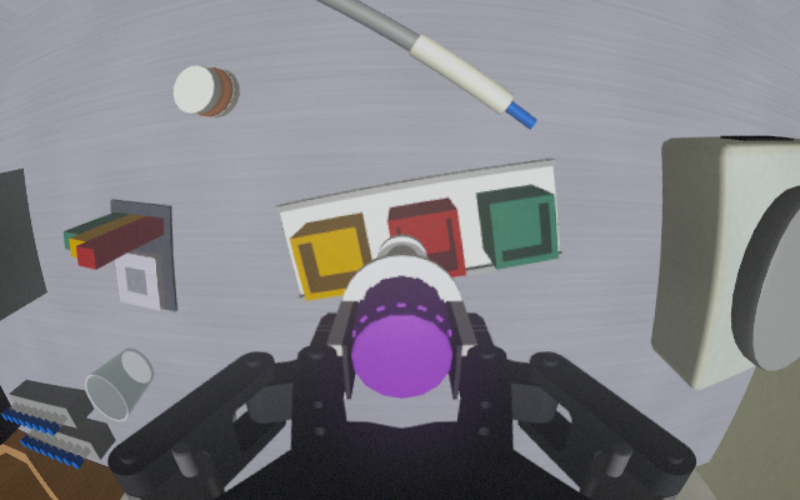

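```bash
python3 - <<'E'
import cv2
w=cv2.imread('pics/w5.png')[140:225,370:455]
cv2.imwrite('pics/w5g.png',cv2.resize(w,(595,595),interpolation=cv2.INTER_CUBIC))
E
```

```text
(no output)
```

View pics/w5g.png

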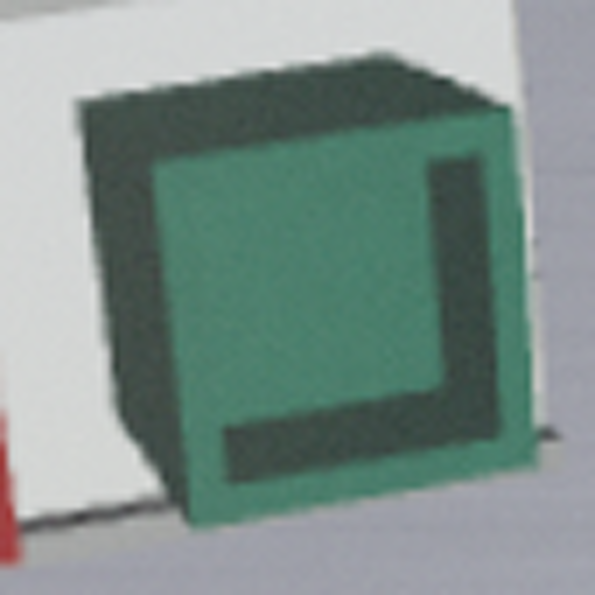

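```bash
python3 - <<'E'
from h import *
np.set_printoptions(precision=4,suppress=True)
st=ctrl.get_state();print(st['eef_pos'])
P=[atz(*ray('wrist',370+a/7,140+b/7,st),.065) for a,b in ((153,158),(512,108),(538,465),(190,527))]
print(np.array(P),np.mean(P,0)); Q=[atz(*ray('wrist',370+a/7,140+b/7,st),.006) for a,b in ((388,53),(117,410))];print(np.array(Q),np.mean(Q,0))
# base of cartridge sole seen now
E
```

```text
[0.5286 0.2482 0.2384]
[[0.5069 0.3182 0.065 ]
 [0.4983 0.3727 0.065 ]
 [0.553  0.3827 0.065 ]
 [0.5623 0.3273 0.065 ]] [0.5301 0.3502 0.065 ]
[[0.4981 0.3732 0.006 ]
 [0.5619 0.328  0.006 ]] [0.53   0.3506 0.006 ]
```

{"api": "apply_moves", "payload": {
  "series": [
    [0.001, 0.03, 0, 0, 0, 0],
    [0.002, 0.08, 0, 0, 0, 0],
    [0.003, 0.115, 0, 0, 0, 0],
    [0.003, 0.127, 0, 0, 0, 0],
    [0.003, 0.127, -0.03, 0, 0, 0],
    [0.003, 0.127, -0.06, 0, 0, 0],
    [0.003, 0.127, -0.075, 0, 0, 0],
    [0.003, 0.127, -0.08, 0, 0, 0],
    [0.003, 0.127, -0.08, 0, 0, 0]
  ]
}}

```text
time: 13.95
eef_pos: [0.5313, 0.3506, 0.1749]
tcp_rot: [0.0, 1.0, 0.0, 0.0]
contact_force: [0.3, -0.6, -1.8]
opening: 0.41
finger_force: 46.9
```

```bash
python3 - <<'E'
from h import *
st=ctrl.get_state();print(st['eef_pos'],st['contact_force'])
im=ctrl.read_camera('scene');save('s6',im)
w=ctrl.read_camera('wrist')
a=cv2.resize(im[230:330,380:480],(400,400),interpolation=cv2.INTER_CUBIC)
b=cv2.resize(w[130:330,220:420],(400,400),interpolation=cv2.INTER_CUBIC)
cv2.imwrite('pics/s6c.png',np.hstack([a,b])[:,:,::-1])
E
```

```text
[0.53128186 0.35061179 0.1749418 ] [ 0.32312114 -0.58791182 -1.82267787]
```

View pics/s6c.png

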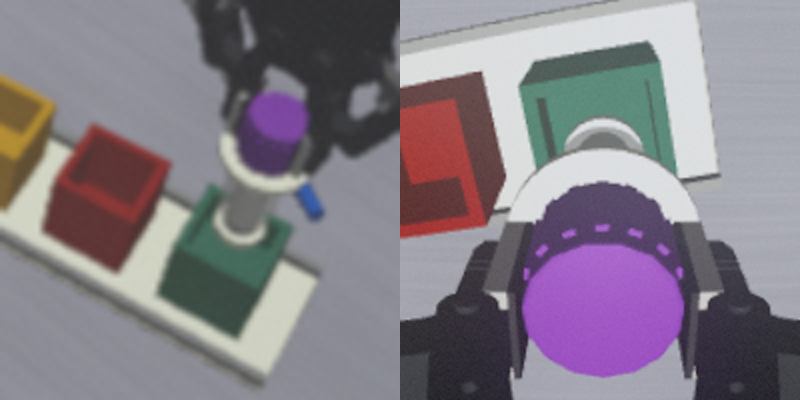

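{"api": "apply_moves", "payload": {
  "series": [
    [0, 0, -0.008, 0, 0, 0],
    [0, 0, -0.016, 0, 0, 0],
    [0, 0, -0.024, 0, 0, 0],
    [0, 0, -0.031, 0, 0, 0],
    [0, 0, -0.035, 0, 0, 0],
    [0, 0, -0.038, 0, 0, 0],
    [0, 0, -0.038, 0, 0, 0]
  ]
}}

```text
time: 14.92
eef_pos: [0.5308, 0.3508, 0.1438]
tcp_rot: [0.0, 1.0, -0.0, -0.0]
contact_force: [0.5, 0.4, -1.1]
opening: 0.407
finger_force: 46.9
```

{"api": "apply_moves", "payload": {
  "series": [
    [0, 0, -0.002, 0, 0, 0],
    [0, 0, -0.003, 0, 0, 0],
    [0, 0, -0.004, 0, 0, 0],
    [0, 0, -0.004, 0, 0, 0]
  ]
}}

```text
time: 15.42
eef_pos: [0.5308, 0.3508, 0.1407]
tcp_rot: [0.0, 1.0, -0.0, -0.0]
contact_force: [-0.4, -0.5, -1.8]
opening: 0.408
finger_force: 46.9
```

{"api": "apply_moves", "payload": {
  "series": [
    [0, 0, -0.0015, 0, 0, 0],
    [0, 0, -0.0025, 0, 0, 0],
    [0, 0, -0.0025, 0, 0, 0]
  ]
}}

```text
time: 15.8
eef_pos: [0.5308, 0.3508, 0.1386]
tcp_rot: [0.0, 1.0, -0.0, -0.0]
contact_force: [-0.0, -0.5, -0.9]
opening: 0.407
finger_force: 46.9
```

{"api": "apply_moves", "payload": {
  "series": [
    [0, 0, -0.001, 0, 0, 0],
    [0, 0, -0.0015, 0, 0, 0],
    [0, 0, -0.0015, 0, 0, 0]
  ]
}}

```text
time: 16.18
eef_pos: [0.5311, 0.3509, 0.1385]
tcp_rot: [0.0, 1.0, 0.0, 0.0]
contact_force: [-1.2, -0.3, 4.3]
opening: 0.409
finger_force: 47.3
```

{"api": "apply_moves", "payload": {
  "series": [
    [0, 0, 0, 0, 0, 0],
    [0, 0, 0, 0, 0, 0],
    [0, 0, 0, 0, 0, 0],
    [0, 0, 0, 0, 0, 0],
    [0, 0, 0, 0, 0, 0],
    [0, 0, 0, 0, 0, 0]
  ],
  "jaw": 0.9
}}

```text
time: 16.92
eef_pos: [0.5308, 0.3508, 0.1375]
tcp_rot: [0.0, 1.0, -0.0, -0.0]
contact_force: [-0.5, 0.9, 0.5]
opening: 0.905
finger_force: 0.0
```

{"api": "apply_moves", "payload": {
  "series": [
    [0, 0, 0.01, 0, 0, 0],
    [0, 0, 0.04, 0, 0, 0],
    [0, 0, 0.09, 0, 0, 0],
    [0, 0, 0.14, 0, 0, 0],
    [0, 0, 0.15, 0, 0, 0],
    [0, 0, 0.15, 0, 0, 0]
  ]
}}

```text
time: 17.68
eef_pos: [0.5309, 0.3508, 0.258]
tcp_rot: [0.0, 1.0, 0.0, 0.0]
contact_force: [-0.1, 0.1, 0.5]
opening: 0.901
finger_force: 0.0
```

```bash
python3 - <<'E'
from h import *
im=ctrl.read_camera('scene')
w=ctrl.read_camera('wrist')
a=cv2.resize(im[230:330,380:480],(400,400),interpolation=cv2.INTER_CUBIC)
b=cv2.resize(w[100:300,220:420],(400,400),interpolation=cv2.INTER_CUBIC)
cv2.imwrite('pics/s7c.png',np.hstack([a,b])[:,:,::-1])
E
```

```text
(no output)
```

View pics/s7c.png

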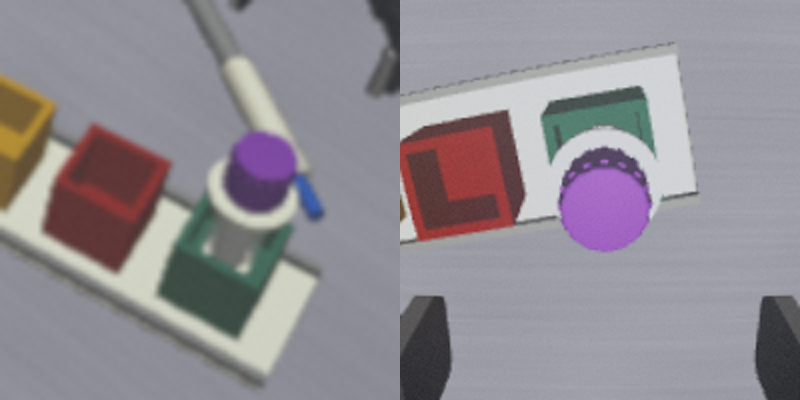

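The cartridge stands upright in the green bay at crop pixel (240,200), and the fingers are clear of it.

```bash
python3 -c "from plant import ctrl; print(ctrl.sign_off())"
```

```text
the job is handed in; nothing more can be done
None
```

I set the violet-capped cartridge on the gauge tread, measured it at about 72 mm (short), lowered it upright into the green bay with its flange at about 110 mm, released it, and handed the job in at about 18 s; no verdict came back.

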